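Load a gel cassette into the casting stand and hold its cam clamp at full lift

ROBOT

A 6-joint arm with a two-finger parallel gripper is mounted at the origin on the work surface. World frame = base frame: x ahead of the robot, y to its left, z up, the work surface at z = 0. Lengths are in m, angles in degrees, forces in N, time in s.
With the tool pointing down it reaches from about 0.25 to 0.725 m from the base axis. Payload 9.7 kg.
Tool frame: the origin (TCP) lies midway between the tips of the shut fingers; the grasp point (between the pads) lies 19 mm behind it (grip_point_offset is the distance from the TCP to the grasp point, in m); y points along the fingers, z is the direction in which the jaws open and shut, and the axes are right-handed (so a half turn about y gives the same grasp; the last joint's range is limited). The gripper opens to 85 mm and grips with 20 to 120 N. Pads are 22 mm wide; open, the fingers measure 114 mm over their backs; the gripper's body (76 mm by 85 mm) begins 54 mm behind the grasp point. The pads swing forward as they close: fully open they stand 13 mm farther back than shut.
Start: joints at [69.385, 4.979, 10.078, 95.1, 0, 90], TCP at [0.194, 0.515, 0.231] pointing down, gripper open.
Joint ranges: [-179.16, 179.16], [-48.56, 103.87], [-65.8, 70.77], [-126.05, 130.52], [-82.76, 87.17], [-180, 180]. Speed limits (degrees/s): [127.2, 127.2, 147.25, 180, 180, 180].

INTERFACE

Orientations are given as [roll, pitch, yaw] about the fixed x, y, z axes, in that order (R = Rz(yaw) Ry(pitch) Rx(roll)).
In Python, from workcell import get_obs, camera, job_done, grip_point_offset gives the robot as it stands.
- The arm moves only by the tool move_arm, never from a script. Its argument "deltas" is a list that holds one entry, the list of rows, each a list of 4 numbers: the shift along the tool's x, y, z in m, then the turn about the tool's y in degrees. A call has 1 to 5 rows; each row is the pose to reach, as a shift and turn from the pose commanded when the call began, along the tool's axes at that moment; what a row does not reach only later rows make up. A row lasts 1/10 s, in which the tool goes at most 50 mm and 8.59 degrees, less where a joint would pass 70% of its speed; a pose out of reach is approached as far as the arm can. A call with a gripper value outside its range is refused whole. "claw" is the finger opening in m, from 0 to 0.0854, set as the call begins (left out, the last holds). The fingers move at their own pace and stop on an object; "newtons" is the grip in N (left out, the last holds). Time passes only in rows, so rows that repeat a pose let the fingers close. It gives the time, the measured TCP pose, the force and the opening at its end, in the units of the state.
- get_obs(): the state, without advancing time (a new reading comes with each control period).
- camera(name): name is "side" or "top" or "wrist"; returns a dict with "color" (384x512x3 uint8, blue, green, red), "range_z" (384x512 float32, m along the optical axis (not along the pixel's ray), 0 where there is no reading), "fx", "fy", "cx", "cy" (pixels), "T" (4x4, takes a point from camera to world coordinates). Camera axes: x right, y down, z forward; pixel columns grow to the right and rows downward; lengths in m; the calibration is good to about 2 mm. A picture is of the moment at which its call begins.
- job_done(): hands the job in, once; it reports no verdict.
The state is a dict: "time": time; "q": joint angles; "qd": joint speeds; "joint_efforts": joint torques, N m; "ee_pos": TCP position; "tcp_rot": TCP orientation; "wrist_force": force on the tool from outside, world axes, zero at the start; "torque": the same for the moment, N m; "opening": finger opening in m.
Only numpy, scipy, OpenCV 4.12 (cv2) and the standard library are available. Lean on these libraries where they do the work, as an engineer would, in place of code of your own. Each camera call takes 0.05 s, during which the arm holds its last target. There are 200 camera calls.

TASK

Take the larger glass cassette out of the drying rack, set it down on edge (do not drop it) until it rests fully on the bottom of the casting stand's slot, and let go of it while the clamp is still open. Then swing the stand's cam lever round to the cam's highest lift, where the lever points straight away from the slot, square to it, and the clamp presses hardest on the cassette; the lever springs back if released, so finish while still holding it there. Leave the smaller plate, tube rack, bottle and beaker where they are.

Things in the scene. Friction and masses are not known exactly. Their poses are not given: they have to be found in the camera images.
- cassette: the larger flat plate in the drying rack: rigid gel cassette of glass and white ceramic, 8 mm thick (its x), 100 mm wide (y), 85 mm tall (z, up), 140 to 220 g. Origin at the centre of its lower edge. It stands upright in the rack with its upper 60 mm free, so it can be pinched by its faces at the middle of its top edge. Either face may face either way in the stand
- small_plate: the smaller plate, to be left alone: same make and thickness, 66 mm wide by 58 mm tall, in the other slot of the rack. Origin at the centre of its lower edge
- rack: fixed white drying rack, base 150 x 124 mm, 8 mm thick; origin centred under it, on the bench. Two slots along its y, at x = -40 and +40 mm, 11 mm wide, between walls 6 mm thick that reach 33 mm above the bench; plates stand on the base, 8 mm above the bench, either plate in either slot
- stand: fixed white casting stand, base x -30 to +105, y -75 to +75 mm, origin on the bench. The slot runs along its y, open above: on the -x side a sprung rubber pad, on the +x side two fixed guides at its ends (faces at x = +8 mm) with the cam between them, and end cheeks at y = -53 and +53 mm. All rise straight to about 47 mm above the bench, then flare outward to 58 mm as lead-ins
- slot_floor (a point): point on the slot's floor at the stand's x = 0, y = 0, 12 mm above the bench, where a seated cassette's lower edge rests. Axes are the stand's. With the lever at rest the slot is open from x = -4 to +8 mm (12 mm wide), so the cassette goes in at about x = +2; it may lean a little when let go, and the clamp straightens it
- pad: sprung rubber pad, 98 mm wide, the -x side of the slot, face at the stand's x = -4 mm when free. The cam pushes the cassette directly against it; at the highest lift it has given way by about 3 mm and presses with about 2.5 N. Origin at the stand's origin when free, moving with the pad
- pivot (a point): top of the upright pivot post of cam and lever, at the stand's x = +37 mm, y = 0, 54 mm above the bench
- cam (a joint): angle of eccentric cam (52 mm disc, 10 mm off centre) and lever about the upright pivot, rad, counter-clockwise from above. 0 = highest lift, lever along the stand's +x, straight away from the slot. At rest -1.5 to -1.3, nearly along the stand's -y. Stops at -1.6 and +0.7; past 0 the lift falls again. A spring pulls it back to rest (0.28 N m at 0, 3.3 N at the knob)
- knob (a point): middle of the grip of the knob at the end of the flat steel lever (14 mm wide, its top 51 mm above the bench): 85 mm from the pivot axis, 75 mm above the bench; its x axis points along the lever, away from the pivot. The black knob is an upright cylinder 20 mm in diameter, from 51 to 99 mm above the bench, and can be pinched from above or pushed sideways
- tube_rack: loose blue tube rack with a few tubes, 66 x 130 x 38 mm, to be left alone; origin under its centre
- bottle: loose reagent bottle, 64 mm in diameter, 130 mm tall, to be left alone; origin under its centre
- beaker: loose glass beaker, 64 mm in diameter, 85 mm tall, to be left alone; origin under its centre
Mind the look-alikes: they are no part of the job. Leave any green look-alike of the cassette alone. Of the things shaped like the stand, the white one is meant.

How it is judged (in metres and radians):
On the way:
1. the cassette rests on edge on the bottom of the stand's slot, let go, with the clamp still open (lever more than 0.8 rad short of the highest lift) (x of cassette in the frame of stand between -0.009 and 0.009 m and y of cassette in the frame of stand between -0.008 and 0.008 m and z of cassette in the frame of stand between 0.008 and 0.0165 m and contact force between cassette and the arm below 0.1 N and contact force between cassette and the fingers below 0.1 N and angle between cassette's own z axis and vertical below 0.35 rad and angle between the x axis of cassette and the x axis of stand, either way round below 0.35 rad and value of joint cam below -0.8 rad), for 0.2 s.
At the end, for the whole second after the job is handed in: fingers bear on the lever (over 0.3 N), cam within 0.15 rad of highest lift; the cassette, untouched by the robot, in the slot, lower edge within 4.5 mm of its floor, within 8 mm of its middle, upright and square within 0.08 rad, pressed by cam and pad with over 1 N (x of cassette in the frame of stand between -0.009 and 0.009 m and y of cassette in the frame of stand between -0.008 and 0.008 m and z of cassette in the frame of stand between 0.008 and 0.0165 m and contact force between cassette and the arm below 0.1 N and contact force between cassette and the fingers below 0.1 N and value of joint cam between -0.15 and 0.15 rad and angle between cassette's own z axis and vertical below 0.08 rad and angle between the x axis of cassette and the x axis of stand, either way round below 0.08 rad and contact force between cassette and pad above 1 N and contact force between cassette and cam above 1 N and contact force between the fingers and cam above 0.3 N); the arm keeps its last pose, push and grip.
It fails at once if the cassette is dropped (falls free faster than 0.45 m/s, about 10 mm) (contact force between cassette and the arm below 0.05 N and contact force between cassette and the fingers below 0.05 N and linear speed of cassette above 0.45 m/s).
It fails at once if the smaller plate is taken or knocked (moved more than 20 mm) (distance of small_plate from where it was at the start of the episode above 0.02 m).
It fails at once if the tube rack, bottle or beaker is moved more than 20 mm (distance of any of tube_rack, bottle, beaker from where it was at the start of the episode above 0.02 m).
It also fails if it takes over 54 s, if anything falls off the work surface, if the arm or the gripper's body presses on something with over 40 N, if the wrist force passes 120 N, or if a joint passes its speed limit or range.

## Working session

There is one attempt and no reset: what is moved stays moved. The work goes in short steps, Python scripts to look and compute and a tool call to move; the robot and the scene stay as the last step left them, time stands still between calls to the robot, and variables do not carry over. Pictures are saved under pics/ and viewed, about 8 in all and at most 12, crops included, and the job is handed in when it is done.

Besides the shell and the picture viewer there is one more tool, called after ">>>" as name(argument=value, ...), one argument or row to a line, values as JSON. move_arm: Moves the arm, as the interface text tells. Its arguments: {"type":"object","properties":{"deltas":{"type":"array"},"claw":{"type":"number"},"newtons":{"type":"number"}},"required":["deltas"]}

```bash
ls; mkdir -p pics; cat > h.py <<'E'
import numpy as np, cv2
from workcell import get_obs, camera, job_done, grip_point_offset
from scipy.spatial.transform import Rotation as R
def pts(c):
    z=c["range_z"]; v,u=np.indices(z.shape)
    P=np.stack([(u-c["cx"])/c["fx"]*z,(v-c["cy"])/c["fy"]*z,z,np.ones_like(z)],-1)@np.array(c["T"]).T
    P=P[...,:3]; P[z<=0]=np.nan
    return P
def grab(n):
    c=camera(n); return c,c["color"].copy(),pts(c)
E
python3 - <<'E'
from h import *
o=get_obs(); print({k:np.round(v,4).tolist() for k,v in o.items()}, grip_point_offset)
ims=[]
for n in("top","side"):
    c,im,P=grab(n); np.savez(n+"0.npz",im=im,P=P,T=c["T"],K=[c["fx"],c["fy"],c["cx"],c["cy"]]); cv2.imwrite(f"pics/{n}0.png",im)
    print(n,np.round(c["T"],3).tolist(),c["fx"],c["fy"],c["cx"],c["cy"])
E
```

```text
pics
{'time': 0.0, 'q': [69.3859, 5.0119, 10.0355, 95.0986, -0.0009, 89.9996], 'qd': [-0.0297, -0.0309, -0.0958, -0.0055, 0.0225, 0.0651], 'joint_efforts': [-0.0001, -52.0387, 46.4803, 0.0165, -0.0, 0.0], 'ee_pos': [0.1936, 0.5146, 0.2306], 'tcp_rot': [-90.075, -0.0009, -20.6138], 'wrist_force': [0.2417, 0.05, 0.1157], 'torque': [0.0053, -0.0035, -0.1004], 'opening': 0.0854} 0.0187
top [[0.044, -0.974, 0.22, 0.235], [-0.999, -0.043, 0.011, -0.062], [-0.002, -0.22, -0.975, 1.294], [0.0, 0.0, 0.0, 1.0]] 439.45769957447345 439.45769957447345 253.38748359050484 198.6653825859676
side [[0.906, -0.286, 0.311, 0.077], [-0.422, -0.601, 0.678, -0.977], [-0.007, -0.746, -0.666, 0.979], [0.0, 0.0, 0.0, 1.0]] 436.951917933168 436.951917933168 256.9227477719948 195.72098716303014
```

View pics/top0.png

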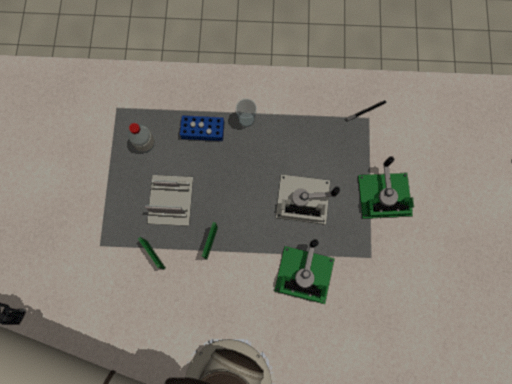

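View pics/side0.png

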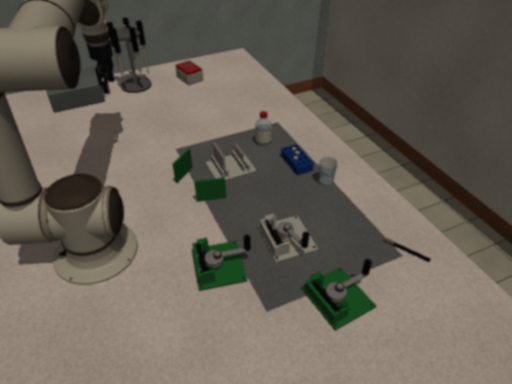

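Top view. Cassette candidates are the two plates in the rack at (166,211), which looks wider, and (170,185), plus green plates at (151,253) and (210,241). Stand candidates are white (303,198), green (386,195) and green (305,274). I choose the white stand and the wider rack plate, and check both in a crop with depth.

```bash
python3 - <<'E'
from h import *
d=np.load("top0.npz"); im,P=d["im"],d["P"]
a=cv2.resize(im[165:235,135:205],(560,560),interpolation=cv2.INTER_CUBIC)[:, :400]
a=cv2.resize(im[170:230,140:200],(400,400),interpolation=cv2.INTER_CUBIC); b=cv2.resize(im[165:230,275:340],(400,400),interpolation=cv2.INTER_CUBIC)
cv2.imwrite("pics/crop0.png",np.hstack([a,b]))
def rect(m):
    Q=P[m]; r=cv2.minAreaRect(Q[:,:2].astype(np.float32)); return len(Q),np.round(Q.mean(0),4),np.round(r[0],4),np.round(r[1],4),round(r[2],2),Q[:,2].min().round(3),Q[:,2].max().round(3)
def box(u0,u1,v0,v1):
    m=np.zeros(P.shape[:2],bool); m[v0:v1,u0:u1]=1; return m
B=box(138,200,170,230)
z=P[...,2]
print("rack base",rect(B&(z>.004)&(z<.025)));
for n,bb in(("A",box(138,200,200,225)),("B",box(138,200,175,198))):
    print(n,rect(bb&(z>.045)))
    print(np.round(P[bb&(z>.045)][::6],3).tolist())
S=box(270,345,165,230)
print("stand base",rect(S&(z>.004)&(z<.02)),"hi",rect(S&(z>.07)))
k=S&(z>.06); print(np.round(P[k],3).tolist()[:60])
for n,bb in(("tube",box(175,228,112,145)),("bot",box(125,158,120,155)),("bk",box(232,260,95,130))): print(n,rect(bb&(z>.02)))
E
```

```text
rack base (1434, array([0.5104, 0.2015, 0.0086]), array([0.5124, 0.2082]), array([0.182 , 0.1851]), 3.86, np.float64(0.004), np.float64(0.025))
A (223, array([0.4708, 0.2015, 0.0795]), array([0.4721, 0.2034]), array([0.0998, 0.0096]), 89.73, np.float64(0.046), np.float64(0.099))
[[0.475, 0.253, 0.095], [0.476, 0.237, 0.093], [0.477, 0.221, 0.091], [0.473, 0.245, 0.093], [0.473, 0.228, 0.092], [0.474, 0.212, 0.092], [0.475, 0.195, 0.092], [0.474, 0.177, 0.098], [0.477, 0.162, 0.09], [0.47, 0.243, 0.09], [0.47, 0.225, 0.095], [0.471, 0.209, 0.092], [0.471, 0.191, 0.096], [0.474, 0.176, 0.088], [0.473, 0.158, 0.094], [0.47, 0.246, 0.076], [0.468, 0.225, 0.091], [0.469, 0.209, 0.091], [0.47, 0.192, 0.091], [0.47, 0.175, 0.091], [0.472, 0.159, 0.088], [0.469, 0.241, 0.07], [0.469, 0.223, 0.074], [0.469, 0.206, 0.076], [0.47, 0.189, 0.078], [0.469, 0.171, 0.083], [0.469, 0.153, 0.086], [0.469, 0.243, 0.053], [0.468, 0.223, 0.063], [0.469, 0.206, 0.061], [0.469, 0.188, 0.064], [0.468, 0.17, 0.073], [0.47, 0.154, 0.066], [0.468, 0.215, 0.048], [0.469, 0.194, 0.049], [0.468, 0.175, 0.057], [0
[... 1987 characters left out ...]
[0.536, -0.273, 0.08], [0.534, -0.275, 0.086], [0.533, -0.277, 0.091], [0.532, -0.278, 0.097], [0.533, -0.282, 0.093], [0.537, -0.271, 0.06], [0.535, -0.272, 0.069], [0.534, -0.274, 0.073], [0.533, -0.276, 0.079], [0.532, -0.278, 0.082], [0.532, -0.281, 0.082], [0.535, -0.286, 0.073]]
tube (939, array([0.736 , 0.12  , 0.0377]), array([0.7391, 0.1209]), array([0.1303, 0.0685]), 89.73, np.float64(0.02), np.float64(0.057))
bot (542, array([0.6787, 0.2891, 0.0849]), array([0.6848, 0.2936]), array([0.0529, 0.0639]), 39.6, np.float64(0.02), np.float64(0.135))
bk (374, array([ 0.7857, -0.0133,  0.059 ]), array([ 0.7818, -0.0136]), array([0.0634, 0.062 ]), 48.01, np.float64(0.02), np.float64(0.093))
```

View pics/crop0.png

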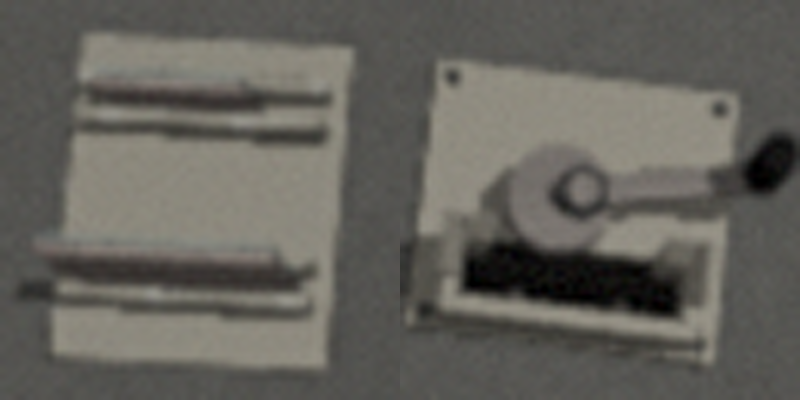

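Crop: the lower plate in the left half (rim at about (160,245)) measures 99.8 mm wide and reaches about 93 mm high, so it is the cassette. The upper one (170,85) measures 66 mm and is the small plate. On the right is the white stand, with the slot at the bottom (black pad area at about (570,280)), pivot at (580,190) and knob at (770,165). I'm moving above the cassette.

>>> move_arm(
  deltas=[
    [[0.047,0,-0.0245,8.5],[0.094,0,-0.049,17],[0.141,0,-0.0735,25.5],[0.188,0,-0.098,34],[0.22,0,-0.115,41]],
  ],
  claw=0.045,
)

```text
time: 0.6
ee_pos: [0.3599, 0.3279, 0.231]
tcp_rot: [-90.0, -0.0, -61.9]
wrist_force: [1.8, 0.2, -0.7]
opening: 0.045
```

```bash
cat >> h.py <<'E'
def rel(p,head):
    """deltas (tool x,y,z; turn) bringing TCP to p with tool z heading `head` deg (mod 180)"""
    o=get_obs(); M=R.from_euler("xyz",o["tcp_rot"],degrees=True).as_matrix()
    h=np.degrees(np.arctan2(M[1,2],M[0,2])); t=(h-head+90)%180-90
    return np.round(M.T@(np.array(p)-o["ee_pos"]),4), round(t,2), round(h,2), np.round(o["ee_pos"],4), np.round(o["q"],1), round(o["opening"],4), np.round(o["wrist_force"],1)
E
python3 - <<'E'
from h import *
d=np.load("top0.npz"); im,P=d["im"],d["P"]; z=P[...,2]
m=np.zeros(z.shape,bool); m[200:225,138:200]=1
Q=P[m&(z>.04)]; f=np.polyfit(Q[:,1],Q[:,0],1); print("cass face slope dx/dy",f)
# stand base: white and near z~.01
g=im.min(2)
m=np.zeros(z.shape,bool); m[165:232,270:340]=1
W=(m&(g>110)&(z>.003)&(z<.03)); print(W.sum(),np.nanmedian(z[W]))
Q=P[W]; 
# edge fits
print(rel([.472,.203,.2],0))
for s in (.5,.52,.56,.58,.6):
    q=Q[abs(Q[:,0]-s)<.004]; print(s,len(q),q[:,1].min().round(4),q[:,1].max().round(4))
for s in (-.24,-.22,-.2,-.18,-.16,-.14):
    q=Q[abs(Q[:,1]-s)<.004]; print(s,q[:,0].min().round(4),q[:,0].max().round(4))
E
```

```text
cass face slope dx/dy [0.00397103 0.46997361]
856 0.009263517090232432
(array([0.1629, 0.031 , 0.0401]), np.float64(28.06), np.float64(28.06), array([0.3599, 0.3279, 0.231 ]), array([ 42.3,  -3.6,   1.3,  95. ,  -0. , 104.3]), 0.045, array([ 1.8,  0.2, -0.7]))
0.5 3 -0.265 -0.2647
0.52 50 -0.2676 -0.1208
0.56 94 -0.2694 -0.1257
0.58 127 -0.2734 -0.1251
0.6 42 -0.2191 -0.1274
-0.24 0.517 0.5958
-0.22 0.5126 0.5981
-0.2 0.5614 0.5974
-0.18 0.5634 0.5992
-0.16 0.5475 0.6011
-0.14 0.5282 0.6035
```

>>> move_arm(
  deltas=[
    [[0.045,0.0,0.011,8],[0.09,0.0,0.022,16],[0.135,0,0.034,24],[0.163,0.0,0.04,28],[0.163,0,0.04,28]],
  ],
)

```text
time: 1.1
ee_pos: [0.4734, 0.2026, 0.2305]
tcp_rot: [-90.0, -0.1, -90.0]
wrist_force: [-0.4, 0.9, 0.1]
opening: 0.0452
```

```bash
python3 - <<'E'
from h import *
c,im,P=grab("wrist"); cv2.imwrite("pics/wrist1.png",im); z=P[...,2]
print(np.round(c["T"],3).tolist(),c["fx"])
m=(z>.045)&(z<.11)&(abs(P[...,0]-.472)<.02)&(abs(P[...,1]-.203)<.07)
Q=P[m]; print(len(Q)); t=Q[Q[:,2]>.085]
print(len(t),t.mean(0),cv2.minAreaRect(t[:,:2].astype(np.float32)),np.percentile(t,[1,50,99],axis=0))
print(np.polyfit(t[:,1],t[:,0],1))
print(rel([.472,.203,.062],0))
E
```

```text
[[1.0, 0.001, -0.0, 0.474], [0.0, -0.956, -0.292, 0.276], [-0.001, 0.292, -0.956, 0.373], [0.0, 0.0, 0.0, 1.0]] 303.4033098652295
775
705 [0.47240056 0.20623454 0.09294443] ((0.4722423553466797, 0.20265215635299683), (0.1002626046538353, 0.00800035335123539), 89.50409698486328) [[0.46789402 0.15314232 0.08765324]
 [0.4719648  0.20867161 0.0930761 ]
 [0.47653904 0.25261952 0.09470078]]
[0.00876818 0.47059226]
(array([ 0.0009,  0.1687, -0.0002]), np.float64(0.22), np.float64(0.22), array([0.4724, 0.204 , 0.2307]), array([ 23.4,   0.2,   5. ,  94.9,   0. , 113.1]), 0.0449, array([-0.9, -0.3,  0.1]))
```

View pics/wrist1.png

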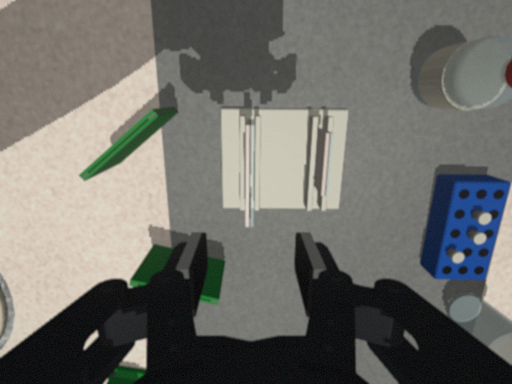

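Wrist view: the cassette edge at (249,175) lies in line with the gap between the fingers (200..300). The small plate is at (327,160), clear of the right finger. Measured cassette centre is (0.472, 0.203), 100 x 8 mm, yaw about 0. I'm descending.

>>> move_arm(
  deltas=[
    [[0.001,0.04,0,0],[0.001,0.085,0,0],[0.001,0.13,0,0],[0.001,0.16,0,0],[0.001,0.168,0,0]],
  ],
)

```text
time: 1.65
ee_pos: [0.4691, 0.2043, 0.0596]
tcp_rot: [-90.3, -0.1, -89.5]
wrist_force: [1.0, -1.2, -0.3]
opening: 0.0449
```

>>> move_arm(
  deltas=[
    [[0,0,0,0],[0,0,0,0],[0,0,0,0],[0,0,0,0],[0,0,0,0]],
  ],
  claw=0.0,
  newtons=40,
)

```text
time: 2.15
ee_pos: [0.4728, 0.205, 0.0655]
tcp_rot: [-89.8, 0.1, -89.6]
wrist_force: [-1.2, 1.4, 6.1]
opening: 0.0071
```

>>> move_arm(
  deltas=[
    [[0,-0.015,0,0],[0,-0.04,0,0],[0,-0.08,0,0],[0,-0.12,0,0],[0,-0.15,0,0]],
  ],
)

```text
time: 2.65
ee_pos: [0.4719, 0.2043, 0.2172]
tcp_rot: [-89.8, 0.1, -89.6]
wrist_force: [1.5, 0.5, -2.0]
opening: 0.0074
```

```bash
python3 - <<'E'
from h import *
c,im,P=grab("wrist"); cv2.imwrite("pics/wrist2.png",im)
print(rel([.5,-.2,.215],0))
E
```

```text
(array([0.4049, 0.0056, 0.0244]), np.float64(0.38), np.float64(0.38), array([0.4729, 0.2047, 0.2217]), array([ 23.4,  -0.5,   3.4,  93.4,  -0. , 113. ]), 0.0075, array([-2.9, -0.6,  1.5]))
```

View pics/wrist2.png

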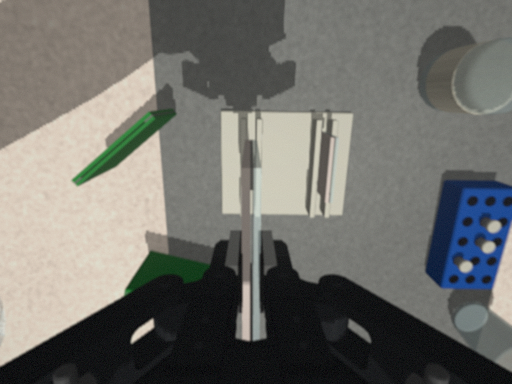

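The cassette is held square between the fingers (edge strip around (250,140..340)) and the small plate is undisturbed at (327,160). I'm carrying it over to the stand.

>>> move_arm(
  deltas=[
    [[0.02,0,0.002,1],[0.06,0,0.005,2],[0.105,0,0.01,3],[0.15,0,0.014,4],[0.195,0,0.02,5]],
  ],
)

```text
time: 3.2
ee_pos: [0.4928, 0.0078, 0.2145]
tcp_rot: [-89.9, -0.0, -94.6]
wrist_force: [1.5, -0.3, -2.2]
opening: 0.0073
```

>>> move_arm(
  deltas=[
    [[0.045,0,-0.003,0],[0.09,0,-0.006,0],[0.135,0,-0.009,0],[0.17,0,-0.01,0],[0.19,0,-0.012,0]],
  ],
)

```text
time: 3.7
ee_pos: [0.4651, -0.1815, 0.2142]
tcp_rot: [-90.0, -0.0, -94.7]
wrist_force: [-0.8, 0.7, -1.6]
opening: 0.0074
```

```bash
python3 - <<'E'
from h import *
c,im,P=grab("wrist"); cv2.imwrite("pics/wrist3.png",im); np.savez("w3.npz",im=im,P=P,T=c["T"],K=[c["fx"],c["fy"],c["cx"],c["cy"]])
print(rel([.496,-.192,.215],-4.5))
E
```

```text
(array([ 0.0064, -0.0009,  0.0318]), np.float64(-0.29), np.float64(-4.79), array([ 0.4648, -0.1829,  0.2141]), array([-21.4,  -2.3,   0.7,  93. ,  -0.1,  73.3]), 0.0073, array([-1.1, -1.6, -2.2]))
```

View pics/wrist3.png

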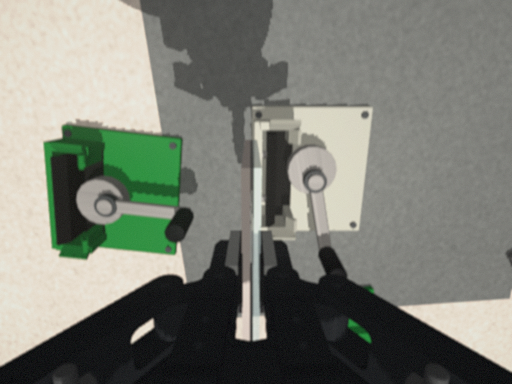

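Wrist view: the white stand's slot lies at about (278,175), the pivot cap at (316,181) and the knob at (331,262). The held cassette spans (250,130..340), left of the slot. I now measure the stand from its base edges, the pivot and the slot walls.

```bash
cat > st.py <<'E'
from h import *
def ray(d,u,v,z):
    K,T=d["K"],d["T"]; r=T[:3,:3]@np.array([(u-K[2])/K[0],(v-K[3])/K[1],1]); return T[:3,3]+r*(z-T[2,3])/r[2]
d=np.load("w3.npz"); im,P=d["im"],d["P"]; z=P[...,2]; g=im.min(2).astype(int)
print("base z",np.nanmedian(z[120:220,345:358]), "cap z",z[181,316])
# +x edge: last white pixel per row ; +y edge: first white per column
E=[];
for v in range(118,225):
    r=g[v,340:390]; E.append(ray(d,340+np.argmin(np.diff(cv2.GaussianBlur(r.astype(np.float32)[None],(3,1),0)[0]))+.5,v,.009))
F=[]
for u in range(265,365):
    r=g[90:120,u].astype(np.float32); F.append(ray(d,u,90+np.argmax(np.diff(r))+.5,.009))
E=np.array(E);F=np.array(F)
def rob(x,y):
    k=np.ones(len(x),bool)
    for _ in range(5):
        f=np.polyfit(x[k],y[k],1); r=abs(y-np.polyval(f,x)); k=r<max(.001,2*np.median(r[k]))
    return f,k.sum(),r[k].std()
fe=rob(E[:,1],E[:,0]); ff=rob(F[:,0],F[:,1]); print("x edge dx/dy",fe,"y edge dy/dx",ff)
yaw=(np.degrees(np.arctan(-fe[0][0]))+np.degrees(np.arctan(ff[0][0])))/2; print("yaw",np.degrees(np.arctan(-fe[0][0])),np.degrees(np.arctan(ff[0][0])))
# corner
A=np.array([[1,-fe[0][0]],[-ff[0][0],1]]); cor=np.linalg.solve(A,[fe[0][1],ff[0][1]])
c,s=np.cos(np.radians(yaw)),np.sin(np.radians(yaw)); Rz=np.array([[c,-s],[s,c]])
o1=cor-Rz@[.105,.075]; print("corner",cor,"origin from corner",o1)
# pivot cap by circle: bright disc z>.05 near
m=(z>.048)&(z<.062)&(abs(np.indices(z.shape)[1]-316)<14)&(abs(np.indices(z.shape)[0]-181)<14)
pz=P[m&(z>.0525)]; print("cap",len(pz),pz.mean(0)); pv=ray(d,315.5,181,.054)[:2]; print("pivot ray",pv,"origin from pivot",pv-Rz@[.037,0])
k=(z>.09)&(z<.105)&(np.indices(z.shape)[1]>300); q=P[k]; q=q[(abs(q[:,0]-.541)<.02)&(abs(q[:,1]+.279)<.02)]; print("knob",len(q),q.mean(0) if len(q) else None)
# structures in stand frame from depth
for o in (o1,):
    L=(P[...,:2]-o)@Rz
    for zz in((.05,.064),(.03,.05)):
        for ys in(-.05,-.047,.0,.04,.047,.052):
            t=L[(abs(L[...,1]-ys)<.003)&(z>zz[0])&(z<zz[1])]; 
            if len(t): print(zz,ys,np.unique(np.round(t[:,0],3)))
E
python3 st.py; python3 - <<'E'
import cv2
im=cv2.imread("pics/wrist3.png"); cv2.imwrite("pics/crop3.png",cv2.resize(im[95:285,225:390],None,fx=3.1,fy=3.1,interpolation=cv2.INTER_CUBIC))
E
```

```text
base z 0.010124763950794646 cap z 0.05470417767589447
x edge dx/dy (array([0.08642638, 0.61645467]), np.int64(104), np.float64(0.00017355666279612915)) y edge dy/dx (array([-0.08763707, -0.07617705]), np.int64(81), np.float64(0.00019540534874667748))
yaw -4.939592570726083 -5.008438327605181
corner [ 0.60528643 -0.12922258] origin from corner [ 0.49417905 -0.19483623]
cap 253 [ 0.53206545 -0.19622517  0.05377832]
pivot ray [ 0.53156933 -0.19627441] origin from pivot [ 0.49470867 -0.19306636]
knob 210 [ 0.54160438 -0.2745385   0.09692586]
(0.05, 0.064) -0.05 [-0.241 -0.24  -0.239 -0.238 -0.237 -0.236 -0.235 -0.234 -0.233 -0.232
 -0.231 -0.23  -0.013 -0.011 -0.01  -0.009 -0.008 -0.007 -0.005 -0.003
 -0.001  0.001  0.003  0.004  0.005  0.006  0.007  0.009  0.01   0.011
  0.012  0.013  0.014  0.015  0.016  0.017  0.018  0.019  0.042  0.043
  0.044  0.045  0.046  0.047  0.048  0.049  0.05   0.051  0.052  0.053
  0.054  0.055]
(0.05, 0.064) -0.047 [-0.24  -0.239 -0.238 -0.237 -0.236 -0.235 -0.234 -0.233 -0.232 -0.231
 -0.23  -0.013 -0.012 -0.011 -0.01  -0.009 -0.008 -0.007 -0.006 -0.005
  
[... 2701 characters left out ...]
-0.231 -0.23  -0.229 -0.228 -0.227 -0.226 -0.225 -0.224 -0.223
 -0.222 -0.221 -0.22  -0.219 -0.218 -0.217 -0.216 -0.215 -0.214 -0.213
 -0.212 -0.211 -0.21  -0.209 -0.208 -0.207 -0.206 -0.205 -0.204 -0.203
 -0.202 -0.201 -0.2   -0.199 -0.198 -0.197 -0.023 -0.022 -0.021 -0.02
 -0.019 -0.005 -0.004  0.008  0.009  0.01   0.031  0.032  0.033  0.034
  0.035  0.036  0.037  0.038  0.039]
(0.03, 0.05) 0.047 [-0.027 -0.026 -0.025 -0.024 -0.023 -0.022 -0.021 -0.02  -0.019 -0.011
 -0.006 -0.005 -0.004  0.008  0.009  0.01   0.011]
(0.03, 0.05) 0.052 [-0.027 -0.026 -0.025 -0.024 -0.023 -0.022 -0.021 -0.02  -0.019 -0.018
 -0.011 -0.01  -0.009 -0.008 -0.007 -0.006 -0.005 -0.004  0.008  0.009
  0.01   0.011]
```

View pics/crop3.png

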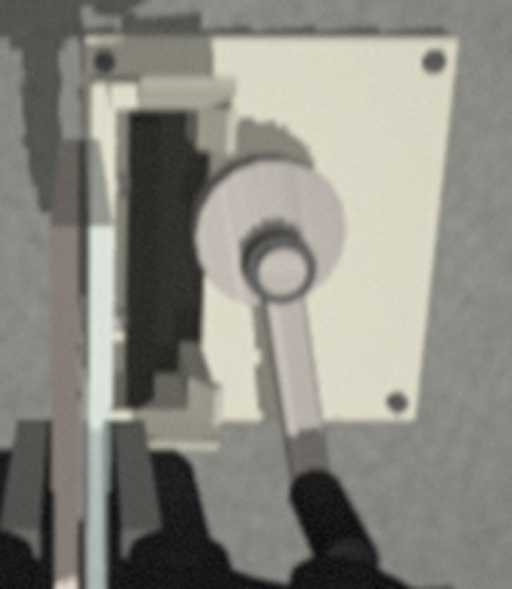

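Crop: stand geometry is clear, with the slot (black pad area) at crop (160,260), pivot cap (282,265) and lever pointing down. Depth confirms the slot spans x = -4..+8 for origin (0.4944,-0.1945) and yaw -5.0. Now I check how the cassette sits in the gripper.

```bash
cat > cas.py <<'E'
from h import *
def cas(P,o):
    M=R.from_euler("xyz",o["tcp_rot"],degrees=True).as_matrix()
    L=(P-o["ee_pos"])@M
    m=(abs(L[...,2])<.012)&(abs(L[...,0])<.07)&(L[...,1]<.075)&(L[...,1]>-.04)
    Q=L[m]; print("n",len(Q),"tool-frame min/max",np.percentile(Q,[.5,99.5],axis=0).round(4).tolist())
    # faces: at several tool x, z extents ; ends
    for a in(-.045,-.035,-.025):
        q=Q[abs(Q[:,0]-a)<.004]
        if len(q): print(a,len(q),np.percentile(q[:,1:],[1,50,99],axis=0).round(4).tolist())
    return L,Q
E
python3 - <<'E'
from cas import *
d=np.load("w3.npz"); o=get_obs(); cas(d["P"],o)
ox=np.array([.4944,-.1945]); a=np.radians(-4.97)
p=ox+[.002*np.cos(a),.002*np.sin(a)]
print(p,rel([*p,.214],-4.97))
E
```

```text
n 5170 tool-frame min/max [[-0.0492, -0.0394, -0.0115], [0.0423, 0.052, 0.0116]]
-0.045 529 [[-0.0291, -0.0035], [-0.0274, 0.0004], [0.0426, 0.0043]]
-0.035 313 [[-0.0292, -0.0036], [-0.0276, -0.0004], [-0.0188, 0.0041]]
-0.025 310 [[-0.0288, -0.0037], [-0.0276, -0.0004], [-0.0227, 0.0042]]
[ 0.49639248 -0.19467327] (array([0.009 , 0.0001, 0.0324]), np.float64(0.18), np.float64(-4.79), array([ 0.4648, -0.1829,  0.2141]), array([-21.4,  -2.3,   0.7,  93. ,  -0.1,  73.3]), 0.0073, array([-1.1, -1.6, -2.2]))
```

>>> move_arm(
  deltas=[
    [[0.004,0,0.016,0.2],[0.008,0.01,0.032,0.2],[0.008,0.04,0.032,0.2],[0.008,0.07,0.032,0.2],[0.008,0.085,0.032,0.2]],
  ],
)

```text
time: 4.25
ee_pos: [0.4963, -0.1891, 0.1264]
tcp_rot: [-90.1, 0.0, -94.8]
wrist_force: [0.7, -0.4, -2.0]
opening: 0.007
```

>>> move_arm(
  deltas=[
    [[0,0,0,0],[0,0,0,0]],
  ],
)

```text
time: 4.45
ee_pos: [0.4973, -0.1896, 0.1297]
tcp_rot: [-89.9, -0.0, -94.8]
wrist_force: [0.2, -0.8, -1.3]
opening: 0.0073
```

```bash
python3 - <<'E'
from cas import *
c,im,P=grab("wrist"); cv2.imwrite("pics/wrist4.png",im); o=get_obs(); np.savez("w4.npz",im=im,P=P,T=c["T"],K=[c["fx"],c["fy"],c["cx"],c["cy"]])
print(np.round(o["ee_pos"],4),np.round(o["tcp_rot"],2),np.round(o["wrist_force"],1))
ox=np.array([.4944,-.1945]); a=np.radians(-4.97); Rz=np.array([[np.cos(a),-np.sin(a)],[np.sin(a),np.cos(a)]])
S=P.copy(); S[...,:2]=(P[...,:2]-ox)@Rz; z=S[...,2]
for y in(.03,.04,.047,.052,.058):
    for lo,hi in((.02,.057),(.057,.075),(.1,.165)):
        q=S[(abs(S[...,1]-y)<.003)&(abs(S[...,0])<.022)&(z>lo)&(z<hi)]
        if len(q): 
            h,e=np.histogram(q[:,0],np.arange(-.022,.0225,.002)); print(y,(lo,hi),h.tolist())
q=S[(abs(S[...,0]-.002)<.012)&(abs(S[...,1])<.07)&(z>.09)&(z<.16)]; print("cass y max",np.percentile(q[:,1],[98,99.5,100]))
cv2.imwrite("pics/crop4.png",cv2.resize(im[60:360,160:400],None,fx=2,fy=2,interpolation=cv2.INTER_CUBIC))
E
```

```text
[ 0.4977 -0.1897  0.1302] [-8.988e+01 -4.000e-02 -9.481e+01] [-0.1  0.4 -1.4]
0.03 (0.02, 0.057) [16, 39, 12, 0, 14, 9, 23, 18, 16, 0, 0, 0, 0, 0, 0, 0, 0, 0, 12, 21, 23, 32]
0.03 (0.057, 0.075) [0, 0, 0, 0, 10, 16, 0, 0, 0, 0, 0, 0, 0, 0, 0, 0, 0, 0, 0, 0, 0, 0]
0.03 (0.1, 0.165) [0, 0, 0, 0, 0, 0, 0, 0, 0, 0, 55, 68, 31, 61, 19, 0, 0, 0, 0, 0, 0, 0]
0.04 (0.02, 0.057) [22, 34, 0, 8, 15, 5, 25, 22, 24, 9, 0, 0, 0, 0, 0, 5, 8, 6, 2, 0, 3, 0]
0.04 (0.057, 0.075) [0, 0, 0, 0, 10, 14, 0, 0, 0, 0, 0, 0, 0, 0, 0, 0, 0, 1, 5, 6, 0, 0]
0.04 (0.1, 0.165) [0, 0, 0, 0, 0, 0, 0, 0, 0, 0, 56, 68, 25, 70, 13, 0, 0, 0, 0, 0, 0, 0]
0.047 (0.02, 0.057) [26, 29, 0, 9, 10, 5, 25, 25, 24, 9, 0, 0, 0, 0, 0, 25, 26, 26, 10, 1, 6, 0]
0.047 (0.057, 0.075) [0, 0, 0, 0, 9, 17, 0, 0, 0, 0, 0, 0, 0, 0, 0, 0, 0, 0, 15, 24, 1, 0]
0.047 (0.1, 0.165) [0, 0, 0, 0, 0, 0, 0, 0, 0, 0, 58, 72, 73, 71, 15, 0, 0, 0, 0, 0, 0, 0]
0.052 (0.02, 0.057) [20, 29, 2, 5, 7, 10, 21, 19, 22, 6, 2, 3, 3, 3, 2, 25, 26, 25, 10, 2, 6, 0]
0.052 (0.057, 0.075) [0, 0, 0, 0, 2, 6, 0, 0, 0, 0, 2, 3, 3, 3, 1, 0, 0, 0, 16, 23, 8, 0]
0.052 (0.1, 0.165) [0, 0, 0, 0, 0, 0, 0, 0, 0, 0, 107, 143, 142, 146, 40, 0, 0, 0, 0, 0, 0, 0]
0.058 (0.02, 0.057) [20, 24, 17, 25, 23, 15, 16, 19, 18, 18, 15, 19, 19, 20, 19, 18, 18, 20, 22, 19, 8, 0]
0.058 (0.057, 0.075) [0, 0, 0, 0, 0, 2, 2, 2, 3, 2, 0, 2, 1, 1, 2, 0, 2, 1, 3, 4, 1, 0]
cass y max [0.05292681 0.0530256  0.05332723]
```

View pics/crop4.png

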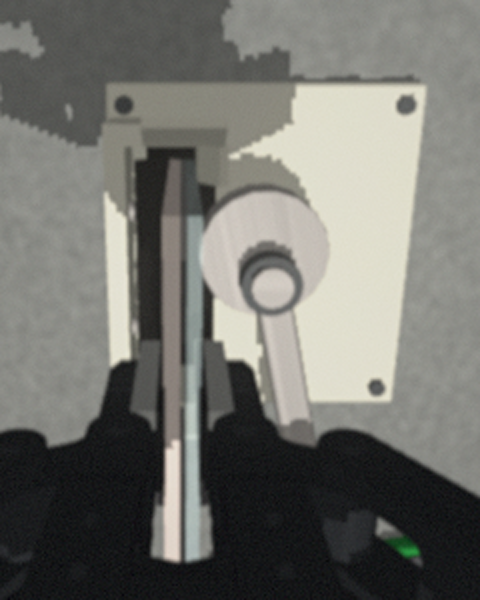

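Crop: the cassette (160..200,160) is centred across the slot, at about x = +2.3. Its far end is at y = +53 mm, so it sits about 3 mm too far along y. I shift it by 3.5 mm and lower it.

>>> move_arm(
  deltas=[
    [[0.0035,0.0,0,0],[0.0035,0.01,0,0],[0.0035,0.022,0,0],[0.0035,0.034,0,0],[0.0035,0.042,0,0]],
  ],
)

```text
time: 5.0
ee_pos: [0.4961, -0.1928, 0.0843]
tcp_rot: [-90.1, 0.0, -94.8]
wrist_force: [0.1, -1.6, -2.4]
opening: 0.0075
```

>>> move_arm(
  deltas=[
    [[0,0.005,0,0],[0,0.01,0,0],[0,0.014,0,0],[0,0.016,0,0],[0,0.016,0,0]],
  ],
)

```text
time: 5.5
ee_pos: [0.4967, -0.193, 0.0702]
tcp_rot: [-90.0, 0.0, -94.8]
wrist_force: [-0.5, 0.6, -2.1]
opening: 0.0073
```

```bash
python3 - <<'E'
from cas import *
for i in range(3):
    c,im,P=grab("wrist"); o=get_obs()
    print(np.round(o["ee_pos"],4),np.round(o["tcp_rot"],2),np.round(o["wrist_force"],1))
ox=np.array([.4944,-.1945]); a=np.radians(-4.97); Rz=np.array([[np.cos(a),-np.sin(a)],[np.sin(a),np.cos(a)]])
S=P.copy(); S[...,:2]=(P[...,:2]-ox)@Rz; z=S[...,2]
q=S[(abs(S[...,0]-.002)<.01)&(abs(S[...,1])<.07)&(z>.075)&(z<.12)]; print("cass",np.percentile(q,[1,50,99],axis=0).round(4).tolist()); cas(P,o)
E
```

```text
[ 0.4969 -0.193   0.0704] [-89.99  -0.   -94.81] [ 0.5  0.3 -1.2]
[ 0.4969 -0.1931  0.0705] [-89.98  -0.   -94.82] [-0.8 -0.5 -1.4]
[ 0.4969 -0.1931  0.0706] [-8.997e+01 -1.000e-02 -9.482e+01] [ 1.5  0.8 -1.4]
cass [[-0.0075, -0.0409, 0.077], [0.0018, 0.0122, 0.0983], [0.0116, 0.0494, 0.1192]]
n 9094 tool-frame min/max [[-0.069, -0.0384, -0.0119], [0.0599, 0.0615, 0.0119]]
-0.045 1351 [[-0.0286, -0.0117], [0.0146, -0.0002], [0.0591, 0.0117]]
-0.035 527 [[-0.0287, -0.0119], [-0.0268, -0.0025], [0.0592, 0.0076]]
-0.025 600 [[-0.0286, -0.0116], [-0.0256, -0.001], [0.0591, 0.012]]
```

Nothing jams; the bottom edge should be about 2 mm above the floor. I lower in 1 mm steps until I feel contact.

>>> move_arm(
  deltas=[
    [[0,0.001,0,0],[0,0.001,0,0]],
  ],
)

```text
time: 5.85
ee_pos: [0.497, -0.1931, 0.0696]
tcp_rot: [-90.0, -0.0, -94.8]
wrist_force: [0.5, -0.3, 0.1]
opening: 0.0073
```

>>> move_arm(
  deltas=[
    [[0,0.001,0,0],[0,0.001,0,0]],
  ],
)

```text
time: 6.05
ee_pos: [0.4971, -0.1932, 0.0695]
tcp_rot: [-89.9, -0.0, -94.8]
wrist_force: [-2.2, -0.1, 7.6]
opening: 0.007
```

>>> move_arm(
  deltas=[
    [[0,0.001,0,0],[0,0.001,0,0]],
  ],
)

```text
time: 6.25
ee_pos: [0.4973, -0.1932, 0.0695]
tcp_rot: [-89.9, -0.0, -94.8]
wrist_force: [-5.0, 1.8, 14.3]
opening: 0.0073
```

Firm contact at TCP z 0.0695, so the bottom edge is at about 12 mm, on the floor. I ease off the pressure and release gently.

>>> move_arm(
  deltas=[
    [[0,-0.0015,0,0],[0,-0.0015,0,0]],
  ],
)

```text
time: 6.45
ee_pos: [0.4971, -0.1932, 0.0695]
tcp_rot: [-89.9, -0.0, -94.8]
wrist_force: [-0.7, 0.0, 7.1]
opening: 0.0071
```

>>> move_arm(
  deltas=[
    [[0,0,0,0],[0,0,0,0],[0,0,0,0],[0,0,0,0],[0,0,0,0]],
  ],
  claw=0.035,
)

```text
time: 6.95
ee_pos: [0.4967, -0.193, 0.0686]
tcp_rot: [-90.0, 0.0, -94.8]
wrist_force: [-0.4, -0.0, 0.6]
opening: 0.0349
```

>>> move_arm(
  deltas=[
    [[0,-0.01,0,0],[0,-0.04,0,0],[0,-0.08,0,0],[0,-0.12,0,0],[0,-0.14,0,0]],
  ],
)

```text
time: 7.45
ee_pos: [0.4974, -0.1932, 0.2134]
tcp_rot: [-89.7, -0.1, -94.8]
wrist_force: [1.0, -0.4, -0.2]
opening: 0.0346
```

```bash
cat > chk.py <<'E'
from cas import *
import sys
ox=np.array([.4944,-.1945]); a=np.radians(-4.97); Rz=np.array([[np.cos(a),-np.sin(a)],[np.sin(a),np.cos(a)]])
def w2s(P):
    S=np.array(P,float); S[...,:2]=(S[...,:2]-ox)@Rz; return S
def s2w(p): return [*(ox+Rz@np.array(p[:2])),p[2]]
def report(P):
    S=w2s(P); z=S[...,2]
    q=S[(abs(S[...,0])<.02)&(abs(S[...,1])<.06)&(z>.08)&(z<.11)]
    t=q[q[:,2]>np.percentile(q[:,2],90)-.008]; r=cv2.minAreaRect(t[:,:2].astype(np.float32)); print("cassette top (stand)",r,"z",np.percentile(t[:,2],[50,95]), "slope",np.polyfit(t[:,1],t[:,0],1)[0])
    k=S[(z>.09)&(z<.107)&(S[...,0]>.03)&(S[...,0]<.15)&(abs(S[...,1])<.12)]
    if len(k): c=np.median(k,0); print("knob",len(k),c,"angle",np.arctan2(c[1],c[0]-.037))
E
python3 - <<'E'
from chk import *
c,im,P=grab("wrist"); cv2.imwrite("pics/wrist5.png",im); report(P)
ct,imt,Pt=grab("top"); report(Pt)
print(rel([.5,-.2,.2],0))
E
```

```text
cassette top (stand) ((0.002771879080682993, -0.0007291287183761597), (0.007805336266756058, 0.0999794751405716), 0.31076914072036743) z [0.09711849 0.09823069] slope -0.006553093258514083Traceback (most recent call last):
  File "<stdin>", line 3, in <module>
  File "chk.py", line 10, in report
    t=q[q[:,2]>np.percentile(q[:,2],90)-.008]; r=cv2.minAreaRect(t[:,:2].astype(np.float32)); print("cassette top (stand)",r,"z",np.percentile(t[:,2],[50,95]), "slope",np.polyfit(t[:,1],t[:,0],1)[0])
               ~~~~~~~~~~~~~^^^^^^^^^^^
    return _quantile_unchecked(
        a, q, axis, out, overwrite_input, method, keepdims, weights)
    return _ureduce(a,
                    func=_quantile_ureduce_func,
    ...<5 lines>...
                    overwrite_input=overwrite_input,
                    method=method)
    r = func(a, **kwargs)
    result = _quantile(arr,
                       quantiles=q,
    ...<2 lines>...
                       out=out,
                       weights=wgt)
    slices_having_nans = np.isnan(arr[-1, ...])
                                  ~~~^^^^^^^^^
IndexError: index -1 is out of bounds for axis 0 with size 0
```

View pics/wrist5.png

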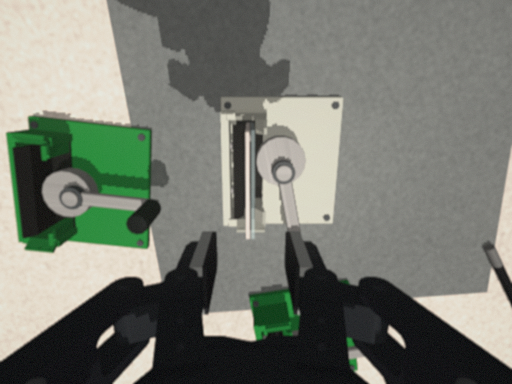

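The cassette is let go and stands in the slot (image (250,175)): centre (+2.8, -0.7) mm in the stand frame, top at 97 mm so its bottom is at 12 mm, square within 0.4°. The lever is still at rest. Next is the knob.

```bash
python3 - <<'E'
from chk import *
t=np.radians(-78); p=s2w([.037+.085*np.cos(t),.085*np.sin(t),.145]); print(p,rel(p,7))
E
```

```text
[np.float64(0.5416639541815954), np.float64(-0.28206645002718655), 0.145] (array([0.0845, 0.0685, 0.0506]), np.float64(-11.81), np.float64(-4.81), array([ 0.4979, -0.1935,  0.2131]), array([-21.2,   2.1,   5. ,  92.6,  -0. ,  73.6]), 0.0348, array([ 0.5, -0.2, -0.1]))
```

>>> move_arm(
  deltas=[
    [[0.035,0,0.02,-6],[0.07,0.02,0.042,-11.8],[0.0845,0.055,0.0505,-11.8],[0.0845,0.0685,0.0505,-11.8],[0.0845,0.0685,0.0505,-11.8]],
  ],
  claw=0.05,
)

```text
time: 8.05
ee_pos: [0.5385, -0.2807, 0.1372]
tcp_rot: [-90.3, 0.2, -83.1]
wrist_force: [0.1, 1.3, 0.4]
opening: 0.05
```

```bash
python3 - <<'E'
from chk import *
c,im,P=grab("wrist"); cv2.imwrite("pics/wrist6.png",im); S=w2s(P); z=S[...,2]
report(P)
k=P[(z>.085)&(z<.107)&(abs(S[...,0]-.055)<.025)&(abs(S[...,1]+.083)<.025)]
print(len(k),np.percentile(k,[2,50,98],axis=0).round(4).tolist(),cv2.minEnclosingCircle(k[k[:,2]>.094][:,:2].astype(np.float32)))
p=s2w([.0547,-.0831,.060]); print(rel(p,7))
E
```

```text
cassette top (stand) ((0.002840878441929817, -0.007599391043186188), (0.008450094610452652, 0.08650948852300644), 0.2135871797800064) z [0.09681381 0.09808557] slope -0.0012871922762208705
knob 771 [ 0.05461698 -0.07996842  0.09883858] angle -1.3539606375233775
837 [[0.533, -0.2886, 0.0861], [0.5418, -0.2782, 0.0987], [0.5507, -0.271, 0.1002]] ((0.542021632194519, -0.28023481369018555), 0.010066072456538677)
(array([0.0018, 0.0796, 0.0025]), np.float64(-0.03), np.float64(6.97), array([ 0.5391, -0.2806,  0.1396]), array([-27.5,  12.2,   8. ,  86. ,   0. ,  55.5]), 0.0501, array([ 0.4, -0.3,  0.7]))
```

View pics/wrist6.png

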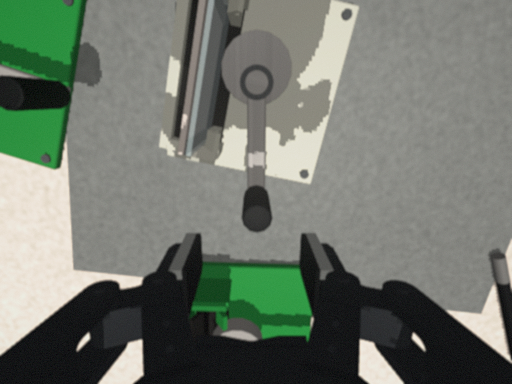

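Knob top is at (257,210), aligned between the fingers (190..312), and measured at (0.542,-0.280). I descend and pinch.

>>> move_arm(
  deltas=[
    [[0,0.02,0.003,0],[0,0.045,0.003,0],[0,0.065,0.003,0],[0,0.076,0.003,0],[0,0.078,0.003,0]],
  ],
)

```text
time: 8.6
ee_pos: [0.5429, -0.2804, 0.0626]
tcp_rot: [-90.0, 0.0, -83.0]
wrist_force: [-0.9, 0.8, -0.8]
opening: 0.0499
```

>>> move_arm(
  deltas=[
    [[0,0,0,0],[0,0,0,0],[0,0,0,0],[0,0,0,0],[0,0,0,0]],
  ],
  claw=0.0,
  newtons=40,
)

```text
time: 9.1
ee_pos: [0.5437, -0.2813, 0.064]
tcp_rot: [-89.9, -0.1, -83.0]
wrist_force: [-0.2, 2.0, 6.7]
opening: 0.0188
```

```bash
python3 - <<'E'
from chk import *
o=get_obs(); s=w2s(o["ee_pos"]); th0=np.arctan2(s[1],s[0]-.037); print(np.degrees(th0),np.hypot(s[1],s[0]-.037),rel([.5,-.2,.06],7))
# arc plan: deltas in tool frame of the pose at th0
M=R.from_euler("xyz",o["tcp_rot"],degrees=True).as_matrix(); c0=np.array(o["ee_pos"])
for dt in range(0,85,5):
    t=th0+np.radians(dt); p=np.array(s2w([.037+.085*np.cos(t),.085*np.sin(t),c0[2]]))
    q=np.array(s2w([.037+.085*np.cos(th0),.085*np.sin(th0),c0[2]]))
    print(dt,np.round(M.T@(p-q),4))
E
```

```text
-76.59891416671127 0.08455785189003003 (array([-0.0861,  0.0038, -0.0334]), np.float64(-0.01), np.float64(6.99), array([ 0.5437, -0.2813,  0.064 ]), array([-27.4,  13.3,   1. ,  77.5,   0. ,  55.6]), 0.0188, array([-0.2,  2. ,  6.7]))
0 [0. 0. 0.]
5 [-0.0005  0.      0.0074]
10 [-0.0017  0.      0.0147]
15 [-0.0034  0.      0.0219]
20 [-0.0059  0.0001  0.0289]
25 [-0.0089  0.0001  0.0357]
30 [-0.0125  0.0001  0.0422]
35 [-0.0166  0.0001  0.0484]
40 [-0.0213  0.0001  0.0541]
45 [-0.0264  0.0001  0.0595]
50 [-0.032   0.0001  0.0643]
55 [-0.038   0.0001  0.0687]
60 [-0.0443  0.0001  0.0725]
65 [-0.051   0.0001  0.0758]
70 [-0.0579  0.0001  0.0784]
75 [-0.065   0.0001  0.0805]
80 [-0.0723  0.0001  0.0819]
```

Gripped (opening 18.8 mm). I swing the lever along its arc, turning the tool with it.

>>> move_arm(
  deltas=[
    [[-0.0005,0,0.0074,-5],[-0.0017,0,0.0147,-10],[-0.0034,0,0.0219,-15],[-0.0059,0,0.0289,-20],[-0.0089,0,0.0357,-25]],
  ],
)

```text
time: 9.6
ee_pos: [0.5784, -0.2685, 0.0641]
tcp_rot: [-89.9, -0.1, -57.8]
wrist_force: [-0.3, -0.8, 6.2]
opening: 0.019
```

>>> move_arm(
  deltas=[
    [[-0.0005,0,0.0074,-5],[-0.0017,0,0.0147,-10],[-0.0034,0,0.0219,-15],[-0.0059,0,0.0289,-20],[-0.0089,0,0.0357,-25]],
  ],
)

```text
time: 10.1
ee_pos: [0.6043, -0.2424, 0.0641]
tcp_rot: [-90.0, -0.2, -32.9]
wrist_force: [2.5, -2.8, 3.6]
opening: 0.0191
```

```bash
cat > ang.py <<'E'
from chk import *
o=get_obs(); s=w2s(o["ee_pos"]); th=np.arctan2(s[1],s[0]-.037); print("TCP stand",s.round(4),"angle deg",np.degrees(th),"r",np.hypot(s[1],s[0]-.037))
print(rel(s2w([.122,0,o["ee_pos"][2]]),85.03))
E
python3 ang.py
```

```text
TCP stand [ 0.1137 -0.0382  0.0641] angle deg -26.456617245500084 r 0.08564090609340197
(array([-0.0105, -0.    ,  0.0376]), np.float64(-27.89), np.float64(57.14), array([ 0.6043, -0.2424,  0.0641]), array([-21.8,  18.5,   7.4,  78.6,  -0. ,  11. ]), 0.0191, array([ 2.5, -2.8,  3.6]))
```

>>> move_arm(
  deltas=[
    [[-0.0005,0,0.0074,-5.5],[-0.0018,0,0.0147,-11],[-0.0037,0,0.0222,-16.5],[-0.0067,0,0.03,-22],[-0.0105,0,0.0376,-27.5]],
  ],
)

```text
time: 10.6
ee_pos: [0.6172, -0.2049, 0.0642]
tcp_rot: [-90.1, -0.4, -5.3]
wrist_force: [9.4, -3.3, 0.1]
opening: 0.0189
```

>>> move_arm(
  deltas=[
    [[0,0,0,0],[0,0,0,0],[0,0,0,0]],
  ],
)

```text
time: 10.9
ee_pos: [0.6172, -0.2048, 0.0642]
tcp_rot: [-90.1, -0.4, -5.5]
wrist_force: [9.5, -2.7, 1.0]
opening: 0.019
```

```bash
python3 ang.py; python3 - <<'E'
from chk import *
for n in("wrist","side","top"):
    c,im,P=grab(n); cv2.imwrite(f"pics/{n}7.png",im)
    try: report(P)
    except Exception as e: print(n,"none")
    np.savez(n+"7.npz",im=im,P=P)
a=cv2.imread("pics/wrist7.png"); b=cv2.imread("pics/side7.png")
cv2.imwrite("pics/both7.png",np.hstack([cv2.resize(a,(400,300)),cv2.resize(b[180:300,220:380],(400,300),interpolation=cv2.INTER_CUBIC)]))
E
```

```text
TCP stand [0.1233 0.0004 0.0642] angle deg 0.27902764144742376 r 0.08625118121393066
(array([-0.0012, -0.    , -0.0004]), np.float64(-0.54), np.float64(84.49), array([ 0.6172, -0.2048,  0.0642]), array([-18.4,  18.3,   7.1,  78.4,   0. , -12.9]), 0.019, array([ 9.5, -2.7,  1. ]))
wrist none
cassette top (stand) ((-0.004036429338157177, -0.000978861004114151), (0.09891023486852646, 0.010058427229523659), 88.72665405273438) z [0.09715264 0.09999506] slope 0.005375940184039136
knob 37 [0.11325812 0.00277665 0.0981793 ] angle 0.036395093898982815
top none
```

View pics/both7.png

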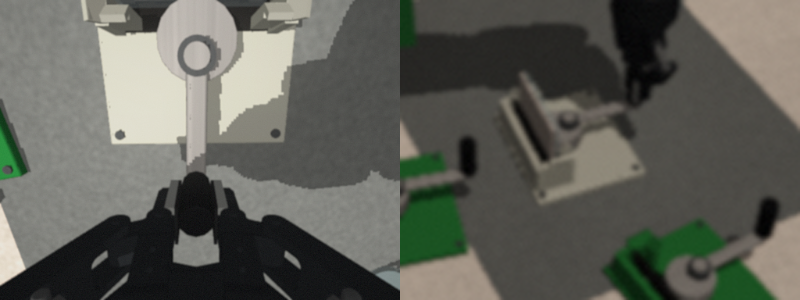

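Wrist view (left): the lever runs straight from the pivot (198,52) to the gripped knob (196,200), square to the slot. Side view (right): the cassette stands upright in the slot. I ease the small radial pull, check the tilt once, then hand in.

>>> move_arm(
  deltas=[
    [[-0.001,0,0,0],[-0.001,0,0,0],[-0.001,0,0,0],[-0.001,0,0,0]],
  ],
)

```text
time: 11.45
ee_pos: [0.6172, -0.2048, 0.0642]
tcp_rot: [-90.1, -0.5, -5.5]
wrist_force: [14.4, -2.4, -0.9]
opening: 0.0188
```

```bash
python3 ang.py; python3 - <<'E'
from chk import *
c,im,P=grab("side"); report(P); S=w2s(P)
for lo in(.062,.072,.082,.092):
    q=S[(S[...,2]>lo)&(S[...,2]<lo+.008)&(abs(S[...,0])<.02)&(S[...,1]>-.045)&(S[...,1]<.045)]; print(lo,len(q),q.mean(0).round(4) if len(q) else "", np.percentile(q[:,0],[5,50,95]).round(4) if len(q) else "")
q=S[(S[...,2]>.06)&(S[...,2]<.092)&(abs(S[...,0])<.02)&(S[...,1]<-.035)&(S[...,1]>-.055)]
i=np.argsort(q[:,2]); print("end edge tilt",np.polyfit(q[:,2],q[:,0],1),len(q))
E
```

```text
TCP stand [0.1232 0.0004 0.0642] angle deg 0.23558814335770994 r 0.08619237141606119
(array([-0.0012, -0.    , -0.0004]), np.float64(-0.54), np.float64(84.49), array([ 0.6172, -0.2048,  0.0642]), array([-18.4,  18.2,   6.9,  78.3,   0.1, -12.9]), 0.0188, array([14.4, -2.4, -0.9]))
cassette top (stand) ((-0.004138940945267677, -0.003086462616920471), (0.009827285073697567, 0.10169193893671036), 0.5030080676078796) z [0.0971799  0.09989856] slope 0.003171617330793883
knob 36 [0.11290643 0.00384956 0.09723162] angle 0.05067115002447179
0.062 28 [-0.008   0.0009  0.0654] [-0.009  -0.0076 -0.0069]
0.072 24 [-0.0077 -0.0018  0.0759] [-0.0089 -0.0076 -0.007 ]
0.082 25 [-0.0075  0.0004  0.0858] [-0.0083 -0.0076 -0.0063]
0.092 78 [-0.0045 -0.0018  0.097 ] [-0.0083 -0.0046  0.0001]
end edge tilt [ 0.02432464 -0.00768702] 37
```

The tilt is fine: the face stays at x ≈ -7.6 mm from 65 to 86 mm height. The radial force rose, so I was pushing inward; I go outward 2.5 mm instead.

>>> move_arm(
  deltas=[
    [[0.001,0,0,0],[0.002,0,0,0],[0.0025,0,0,0],[0.0025,0,0,0],[0.0025,0,0,0]],
  ],
)

```text
time: 12.0
ee_pos: [0.6172, -0.2049, 0.0641]
tcp_rot: [-90.0, -0.2, -5.5]
wrist_force: [2.7, -1.4, 5.6]
opening: 0.0191
```

```bash
python3 ang.py; python3 - <<'E'
from chk import *
o=get_obs(); print(o["opening"],o["wrist_force"])
if abs(o["wrist_force"][0])<9 and abs(o["opening"]-.019)<.001: print("handing in",job_done())
E
```

```text
TCP stand [0.1233 0.0003 0.0641] angle deg 0.19749875843594616 r 0.0862861645362016
(array([-0.0013, -0.    , -0.0003]), np.float64(-0.56), np.float64(84.47), array([ 0.6172, -0.2049,  0.0641]), array([-18.4,  18.4,   7.3,  78.6,  -0. , -12.8]), 0.0191, array([ 2.7, -1.4,  5.6]))
0.01914096228149193 [ 2.68460379 -1.36869038  5.63763173]
the job is handed in; nothing more can be done
handing in None
```

I moved the larger cassette from the rack into the white stand's slot and let go of it with the clamp open. I then pinched the lever's knob, swung it to highest lift, and handed the job in at 12 s while still holding it. No verdict was reported.

- **Cassette after release:** its lower edge was at about 12 mm, on the slot floor. It stood at (+2.8, -0.7) mm in the stand's frame and was square within about 0.4°.
- **Lever and grip:** from the tool position the lever is about 0.2° from highest lift, while the side camera's rougher estimate was 0.05 rad (about 3°). Both are inside the 0.15 rad limit. The grip opening on the knob was steady at 19 mm.
- **Cassette when clamped:** the side camera showed it pushed to about x = -4 mm (about -3 expected) and leaning no more than about 0.025 rad.
- **Mishap:** one correction went the wrong way, raising the radial force on the knob to 14 N; I reversed it and it fell to 2.7 N.
- **Not checked:** I could not measure how hard the pad and cam press on the cassette. I also took no final pictures of the small plate, tube rack, bottle and beaker. The arm passed clear of them, and the small plate was still in place when I lifted the cassette.

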